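# Hold a cordless film thickness gauge on a coated test panel

## Task

Pull the cordless film thickness gauge up out of its charging dock, against the spring catches that hold it, and stand it upright on the white coated test panel with its round foot wholly inside the circle drawn there. Press it straight down until the spring-loaded sleeve at its foot has gone in to the black line round the gauge's nose, about 7 mm of its 12 mm travel and never to the stop, and finish while still gripping it and holding it pressed there, steady for the reading. Leave the panel and the other things on the bench where they are.

Things in the scene. Friction and masses are not known exactly. Their poses are not given: they have to be found in the camera images.
- gauge: the cordless gauge, upright, round, 142 mm tall, 0.29 kg (varies by a fifth). Origin on its axis at the probe tip, z up the axis. Heights over the origin: nose 29 mm wide up to 30 mm, black line round it at 19 mm; catch flange 48 mm wide at 30 to 34 mm, tapering to 41 mm at 40 mm; grey body 41 mm wide to a flat shoulder at 54 mm; then the grip; top at 130 mm. Its sleeve reaches 12 mm below the origin
- grip (a point): a point on the gauge's axis 85 mm above its origin, in the middle of the straight ribbed black grip, 30 mm in diameter, from 54 to 117 mm above the origin; grasp it from above at any yaw with the fingertips just above the shoulder
- sleeve (a joint): how far the sprung steel sleeve is pushed up into the gauge (m): 0 = fully out, as at the start; 0.007 = its upper edge level with the black line; 0.012 = hard stop. Its spring pushes back with 3.5 N at 0 and 0.7 N more per mm (8.4 N at 7 mm). With the sleeve on the panel, the gauge's origin is 12 mm minus this value above the panel
- sleeve_foot (a point): centre of the sleeve's lower edge, the round foot of the gauge: outer diameter 37 mm, inner 30 mm, sleeve 24 mm tall
- dock: the charging dock, fixed: round black foot 112 mm wide, grey round well in its middle, origin under its centre. The gauge starts upright in it, origin 20 mm above the worktop, flange on the well's rim. On its +y and -y sides catch blocks, 20 mm wide, 31 to 51 mm off the axis, 68 mm high, each with a sprung steel ball over the flange
- dock_mouth (a point): centre of the rim of the dock's well, 50 mm above the worktop; the hole, 41 mm wide, holds the sleeve with room to spare. Pulling the gauge straight up takes up to about 10 N, weight included, over the first 7 mm, then only its weight; its foot is above the catch blocks after 60 mm
- panel: the white coated steel test panel, a loose plate 76 x 152 x 3 mm lying flat, long side along its y, origin under its centre, with a 6 mm hanging hole near its -y end
- circle (a point): centre of the circle drawn in black on the panel's upper face, 26 mm from the panel's middle towards its +y end; inner diameter 54 mm
- beaker: bystander: empty clear beaker, 68 mm wide, 72 mm tall, origin under its centre
- grind_gauge: bystander: flat steel grind gauge block, 60 x 170 x 13 mm, origin under its centre
- bottle: bystander: short wide white bottle with a lid, 71 mm wide, 83 mm tall, origin under its centre
- viscosity_cup: bystander: white flow cup standing upside down, its cone up, 72 mm wide, 67 mm tall, origin under its centre
- marker: bystander: black marker pen lying on the bench, 15 x 131 x 13 mm, origin under its centre

How it is judged (in metres and radians):
On the way:
1. the gauge has been pulled up clear of the dock, upright, its sleeve fully out (z of sleeve_foot in the frame of dock_mouth above 0.005 m and contact force between gauge and dock below 0.1 N and angle between gauge's own z axis and vertical below 0.35 rad and value of joint sleeve below 0.002 m), for 0.1 s.
At the end, for the whole second after the job is handed in: The gripper still holds the gauge, which stands still and upright (within 4 degrees) on the panel with its foot inside the circle (centres within 8.5 mm), pressed so that the sleeve is in 4.8 to 9.2 mm; the panel lies flat and has shifted less than 15 mm (value of joint sleeve between 0.0048 and 0.0092 m and horizontal distance between sleeve_foot and circle below 0.0085 m and z of sleeve_foot in the frame of circle between -0.003 and 0.003 m and angle between gauge's own z axis and vertical below 0.07 rad and contact force between gauge and panel above 3 N and contact force between the fingers and gauge above 2 N and linear speed of gauge below 0.01 m/s and angle between panel's own z axis and vertical below 0.03 rad and distance of panel from where it was at the start of the episode below 0.015 m); the arm keeps its last pose, push and grip.
It fails at once if the sleeve is pushed in to its stop (value of joint sleeve above 0.0115 m).
It fails at once if the panel is pressed with more than 25 N (contact force between gauge and panel above 25 N).
It fails at once if a bystander is displaced by more than 25 mm (distance of any of beaker, grind_gauge, bottle, viscosity_cup, marker from where it was at the start of the episode above 0.025 m).
It also fails if it takes over 42 s, if anything falls off the work surface, if the arm or the gripper's body presses on something with over 40 N, if the wrist force passes 120 N, or if a joint passes its speed limit or range.

## Robot

A 6-joint arm with a two-finger parallel gripper is mounted at the origin on a cart in front of the work surface, level with it; the furniture and walls round the work are solid. World frame = base frame: x ahead of the robot, y to its left, z up, the work surface at z = 0. Lengths are in mm, angles in rad, forces in N, time in s.
With the tool pointing down it reaches from about 350 to 925 mm from the base axis. Payload 6.4 kg.
Tool frame: the origin (TCP) lies on the centre line of the jaws, within the pads' length; the fingertips stand 11 mm ahead of it and the grasp point (between the pads) lies 8 mm behind it; z points along the fingers, y is the line along which they close (so a half turn about z gives the same grasp; the last joint's range is limited). The gripper opens to 94 mm and grips with 3 to 60 N. Pads are 16 mm wide; open, the fingers measure 119 mm over their backs; the gripper's body (75 mm by 177 mm) begins 78 mm behind the grasp point.
Start: joints at [1.046, 0.245, 1.558, -0, 1.339, -0.174], TCP at [223.37, 610.426, 216.455] pointing down, gripper open.
Joint ranges: [-3.13, 3.13], [-1.02, 2.26], [0.13, 2.54], [-0.95, 4.09], [0.21, 2.88], [-2.74, 2.74]. Speed limits (rad/s): [2.57, 2.57, 3.14, 3.14, 3.14, 3.14].

## Interface

Orientations are given as a unit quaternion [w, x, y, z].
In Python, from workcell import sensors, optics, r gives the robot as it stands.
- The arm moves only by the shell command python3 -m jog 'ROWS' [FORCE]. ROWS is JSON, a list of rows, each a list of 7 numbers: the closure, from 0 (fully open) to 1 (shut), then the shift along the tool's x, y, z in mm, then the turn, a rotation vector about the tool's x, y, z in degrees. In form: [[gripper, x, y, z, wx, wy, wz], ...]. A call has 1 to 5 rows; each row shifts and turns the commanded pose from where the row before left it, along the tool's axes as they then stand; what a row does not reach is not made up. A row lasts 1/8 s, in which the tool goes at most 62.5 mm and 10.7 degrees, less where a joint would pass 70% of its speed; a pose out of reach is approached as far as the arm can. A call is refused whole if a number of a shift passes 62.5 or a number of a turn 10.7, either way. A call with a gripper value outside its range is refused whole. The fingers move at their own pace and stop on an object; FORCE is the grip in N (left out, the last holds). Time passes only in rows, so rows that do not move let the fingers close. It gives the time, the measured TCP pose, the force, the opening and the grip force at its end, in the units of the state.
- sensors.observe(): the state, without advancing time (a new reading comes with each control period).
- optics.capture(name): name is "scene" or "side" or "wrist"; returns the picture (420x560x3 uint8, blue, green, red); there is no depth.
- optics.camera_model(name): a dict with "fovy" (degrees; the focal length in pixels is half the picture's height over the tangent of half this angle, whatever the lens; pixels are square), "cx", "cy" (the principal point, pixels), "eye" and "orientation" of the camera in the world; the wrist camera has in their place "mount" (4x4, takes a point from camera to tool coordinates, whose origin is the TCP and whose axes are the flange's). Camera axes: x right, y up, looking along -z (the intrinsics and any distortion apply to the point x, -y, -z); pixel columns grow to the right and rows downward; lengths in mm; the calibration is good to about 2 mm. The wrist camera is an equidistant fisheye: a pixel r from the principal point sees the ray r / f radians off the axis. A picture is of the moment at which its call begins: read the wrist's pose just before it. camera_model takes no time and is no camera call.
- r.finish_job(): hands the job in; it is judged then, once.
The state is a dict: "time_s": time; "joint_positions": joint angles; "joint_vel": joint speeds; "joint_efforts": joint torques, N m; "position": TCP position; "orientation": TCP orientation; "wrist_force": force on the tool from outside, world axes, zero at the start; "torque": the same for the moment, N m; "opening": opening from 0.0 (shut) to 1.0 (fully open); "gripper_force": force on a finger pad.
Only numpy, scipy, OpenCV 4.12 (cv2) and the standard library are available. Lean on these libraries where they do the work, as an engineer would, in place of code of your own. Each camera call takes 0.05 s, during which the arm holds its last target. There are 200 camera calls.

## Working session

There is one attempt and no reset: what is moved stays moved. The work goes in short steps, Python scripts to look and compute and a shell command to move; the robot and the scene stay as the last step left them, time stands still between calls to the robot, and variables do not carry over. Pictures are saved under pics/ and viewed, at most 10 in all, crops included, and the job is handed in when it is done.

```bash
mkdir -p pics
python3 - <<'E'
from workcell import sensors, optics, r
import cv2,json
s=sensors.observe();print(s)
for n in("scene","side","wrist"):
    print(n,optics.camera_model(n)); cv2.imwrite(f"pics/{n}0.png",optics.capture(n))
E
```

```text
{'time_s': 0.0, 'joint_positions': array([ 1.04593324e+00,  2.45805206e-01,  1.55897016e+00, -1.70248903e-05,
        1.33868860e+00, -1.74077829e-01]), 'joint_vel': array([-0.00019398, -0.00033229, -0.00102009,  0.00023045,  0.00035502,
       -0.00285981]), 'joint_efforts': array([ 9.02754055e-04, -4.15832198e+01, -3.14607990e+01,  6.85179932e-02,
        3.31443257e-02, -1.35368200e-04]), 'position': array([223.06182339, 609.92800319, 215.37458255]), 'orientation': array([-3.12587448e-04,  1.74492744e-01,  9.84658015e-01, -8.81936009e-04]), 'wrist_force': array([0.13851186, 0.56916739, 0.13131697]), 'torque': array([-0.02742762, -0.00854173,  0.026221  ]), 'gripper_force': 0.0, 'opening': 0.9985767725494517}
scene {'fovy': 45.47856210176168, 'cx': 276.25263104303616, 'cy': 206.53057069437233, 'eye': array([-156.76323275, -571.71703771,  471.24411871]), 'orientation': array([ 0.75317414,  0.50331197, -0.24224217, -0.34745432])}
side {'fovy': 54.18100465985858, 'cx': 278.5510822841154, 'cy': 217.2581695730592, 'eye': array([ 289.44716974, -607.77438362,  618.0594804 ]), 'orientation': array([ 0.89021483,  0.41931262, -0.08375061, -0.15709973])}
wrist {'fovy': 65.70646984690485, 'cx': 273.62774332542494, 'cy': 210.9193061989584, 'mount': array([[ 9.65967560e-04,  9.70898979e-01,  2.39487450e-01,
         6.82229673e+01],
       [ 9.99999161e-01, -1.14467245e-03,  6.07107246e-04,
         1.51283221e+00],
       [ 8.63574493e-04,  2.39486663e-01, -9.70899270e-01,
        -1.69365310e+02],
       [ 0.00000000e+00,  0.00000000e+00,  0.00000000e+00,
         1.00000000e+00]])}
```

View pics/scene0.png

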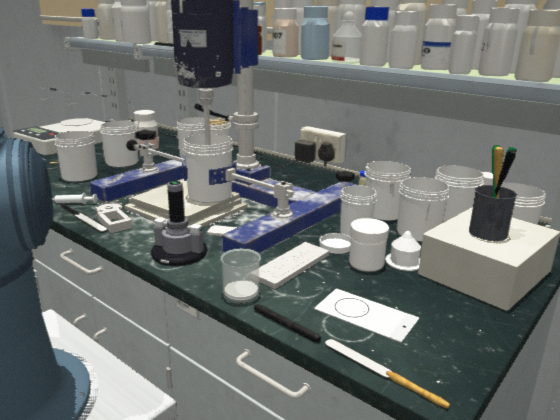

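View pics/side0.png

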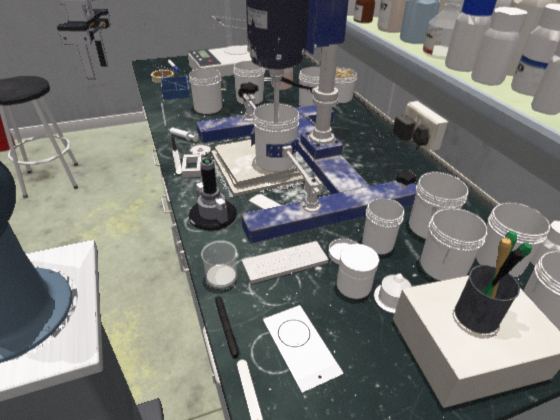

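The scene view shows the gauge in its dock near (177,215) and the panel circle near (351,307). In the side view they are near (210,190) and (293,333). Next step is measuring them in both views.

```bash
cat > h.py <<'E'
import numpy as np,cv2
from scipy.spatial.transform import Rotation as R
from workcell import sensors, optics, r
def rot(q): return R.from_quat(np.r_[q[1:],q[0]]).as_matrix()
def ray(n,uv,s=None):
    m=optics.camera_model(n); f=210/np.tan(np.radians(m["fovy"]/2))
    x,y=(uv[0]-m["cx"])/f,(uv[1]-m["cy"])/f
    if n!="wrist": return m["eye"],rot(m["orientation"])@[x,-y,-1]
    t=np.hypot(x,y);k=np.sin(t)/t
    M=m["mount"];A=rot(s["orientation"])
    return A@M[:3,3]+s["position"],A@(M[:3,:3]@[x*k,-y*k,-np.cos(t)])
def onz(n,uv,z,s=None):
    e,d=ray(n,uv,s); return e+d*(z-e[2])/d[2]
def tri(n1,p1,n2,p2):
    (a,d),(b,e)=ray(n1,p1),ray(n2,p2)
    t=np.linalg.lstsq(np.c_[d,-e],b-a,rcond=None)[0]; P,Q=a+t[0]*d,b+t[1]*e
    return (P+Q)/2,np.linalg.norm(P-Q)
E
python3 - <<'E'
from h import *
C={}
for n,box in (("scene",(310,285,420,345)),("side",(255,300,350,395))):
    im=cv2.imread(f"pics/{n}0.png");x0,y0,x1,y1=box
    g=cv2.cvtColor(im,cv2.COLOR_BGR2GRAY)[y0:y1,x0:x1]
    w=(g>170).astype(np.uint8)
    cs,h=cv2.findContours(w,cv2.RETR_CCOMP,cv2.CHAIN_APPROX_NONE)
    for c,hh in zip(cs,h[0]):
        if len(c)>8:
            (cx,cy),ax,an=cv2.fitEllipse(c); print(n,len(c),hh[3],cx+x0,cy+y0,ax,onz(n,(cx+x0,cy+y0),3))
    big=max(cs,key=cv2.contourArea); q=cv2.approxPolyDP(big,5,True)[:,0]+[x0,y0]
    print(n,[onz(n,p,3)[:2].round(1) for p in q])
a=cv2.resize(cv2.imread("pics/scene0.png")[170:275,130:230],None,fx=4,fy=5.7,interpolation=2)[:600]
b=cv2.resize(cv2.imread("pics/side0.png")[145:250,165:265],None,fx=4,fy=5.7,interpolation=2)[:600]
cv2.imwrite("pics/g.png",np.hstack([a,b])[:, :800])
E
```

```text
scene 32 -1 331.8462162017822 342.0000457763672 (4.867898941040039, 15.496566772460938) [ 375.49123968 -244.52450472    3.        ]
scene 214 -1 369.4116516113281 314.69428062438965 (29.943157196044922, 121.46949005126953) [ 475.147097   -250.83019885    3.        ]
scene 9 3 404.1956558227539 326.4018135070801 (3.013010025024414, 4.140196800231934) [ 483.17831494 -308.60465699    3.        ]
scene [array([ 434.8, -170.8]), array([ 445. , -320.8]), array([ 519., -315.]), array([ 508. , -168.2])]
side 217 -1 302.4593734741211 348.8541679382324 (47.78030014038086, 100.73153686523438) [ 476.7191507  -253.23752225    3.        ]
side 12 6 319.5 376.5 (4.264984607696533, 5.15894079208374) [ 482.75098137 -308.94373776    3.        ]
side 18 6 309.0 333.5 (2.2139174938201904, 10.685747146606445) [ 499.56431089 -228.94320425    3.        ]
side 16 6 278.0 332.0 (2.2198054790496826, 9.219544410705566) [ 449.33788956 -207.57408542    3.        ]
side [array([ 505.4, -164.5]), array([ 432.7, -174.5]), array([ 448.3, -322.2]), array([ 521.3, -312.7])]
```

View pics/g.png

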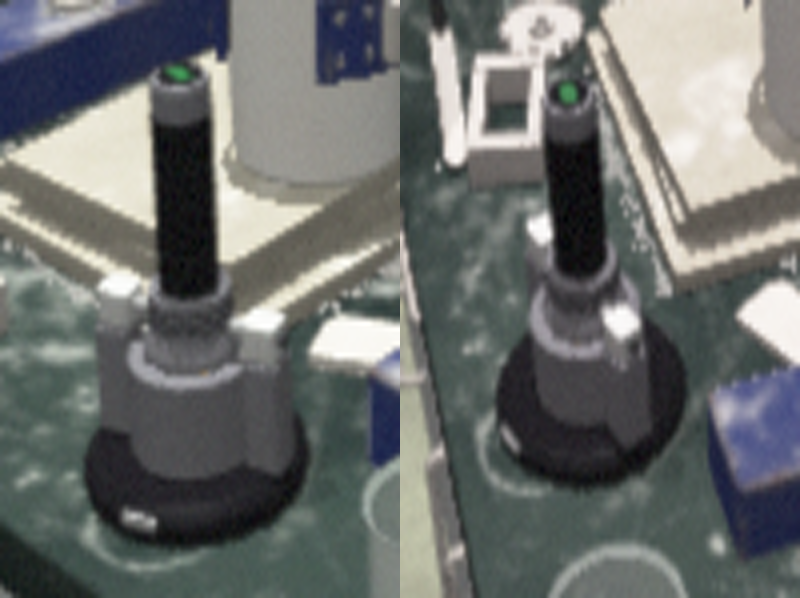

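Run:
```python
from h import *
S=lambda u,v:(130+u/4,170+v/5.7); D=lambda u,v:(165+(u-400)/4,145+v/5.7)
print(tri("scene",S(180,72),"side",D(571,95)),onz("scene",S(180,72),150),onz("side",D(571,95),150))
# grip bottom / axis just over shoulder z=74
print(onz("scene",S(188,292),74),onz("side",D(579,270),74))
for a,b in (((120,283),(540,230)),((262,322),(621,320))): print(onz("scene",S(*a),68),onz("side",D(*b),68))
# dock foot ellipse bottom extremes
print(onz("scene",S(85,480),10),onz("scene",S(308,470),10),onz("side",D(497,385),10),onz("side",D(686,385),10))
```

```text
(array([419.92222466, 156.37857633, 147.48081657]), np.float64(3.1261448081677425)) [417.32291585 154.38922003 150.        ] [419.2319434  149.41181521 150.        ]
[409.95093537 146.56272207  74.        ] [415.32714078 143.46865974  74.        ]
[401.09157255 188.54640511  68.        ] [401.76172564 186.24941707  68.        ]
[425.93924613 111.23704151  68.        ] [431.01079522 111.90149786  68.        ]
[363.7795479  174.71975607  10.        ] [441.36673849  98.50344413  10.        ] [366.30602386 168.44266326  10.        ] [471.05214512 131.87166862  10.        ]
```

Run:
```python
from h import *
for k,a,b in (("motorbot",(205,86),(277,62)),("tin top",(208,142),(277,113)),("clamp knob",(145,137),(248,92)),("rod R end",(284,190),(311,172)),("nearcan",(76,140),(206,74)),("can2",(120,126),(250,68)),("beaker top",(241,255),(221,249)),("bottle",(369,225),(358,258)),("board front corner",(168,224),(222,190))):
    print(k,*[np.round(x) for x in tri("scene",a,"side",b)])
for p in [(213,150),(232,188)]: print(onz("side",p,20).round())
```

```text
motorbot [627. 289. 295.] 1.0
tin top [630. 292. 165.] 3.0
clamp knob [624. 527. 133.] 7.0
rod R end [634.  71. 110.] 30.0
nearcan [551. 761. 105.] 10.0
can2 [706. 768. 113.] 3.0
beaker top [394. -40.  71.] 0.0
bottle [ 623. -158.   85.] 4.0
board front corner [459. 233.  19.] 16.0
[483. 416.  20.]
[485. 218.  20.]
```

View pics/wrist0.png

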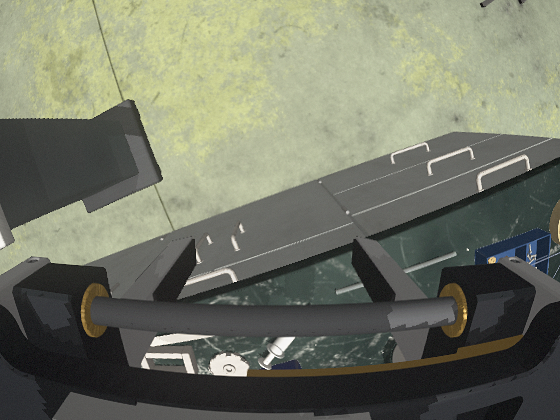

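Wrist view: only the floor, the bench edge and the fingers, at (180,250) and (380,250). The estimates agree: gauge axis at about (417,150), circle at (475,-218). I'll move to a hover over the gauge.

```bash
python3 -m jog '[[0,-34,-36.6,0,0,0,0],[0,-34,-36.6,0,0,0,0],[0,-34,-36.6,0,0,0,0],[0,-34,-36.6,0,0,0,0],[0,-34,-36.6,0,0,0,0]]' 30; python3 -m jog '[[0,-34,-36.6,0,0,0,0],[0,-34,-36.6,0,0,0,0],[0,-34,-36.6,0,0,0,0],[0,-34,-36.6,0,0,0,0],[0,-34,-36.6,0,0,0,0]]'; python3 -m jog '[[0,0,0,0,0,0,0],[0,0,0,0,0,0,0]]'
python3 - <<'E'
from h import *
s=sensors.observe();print(s["position"],s["orientation"])
for n in("scene","side","wrist"): cv2.imwrite(f"pics/{n}1.png",optics.capture(n))
E
```

```text
time_s: 0.78
position: [320.4, 378.6, 216.2]
orientation: [-0.0, 0.174, 0.985, -0.0]
wrist_force: [0.3, -0.1, 0.2]
opening: 1.003
gripper_force: 0.0
time_s: 1.4
position: [417.1, 148.3, 216.4]
orientation: [0.0, 0.174, 0.985, 0.0]
wrist_force: [0.5, 0.8, 0.5]
opening: 1.004
gripper_force: 0.0
time_s: 1.65
position: [416.6, 150.2, 216.3]
orientation: [-0.0, 0.175, 0.985, 0.0]
wrist_force: [-0.2, 0.5, -0.6]
opening: 1.002
gripper_force: 0.0
[416.55557325 150.23372462 216.25494629] [-2.92650030e-04  1.74572009e-01  9.84644360e-01  1.11630390e-04]
```

View pics/wrist1.png

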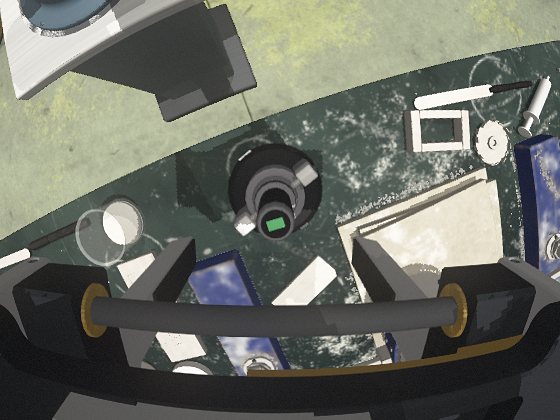

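Run:
```python
from h import *
s=sensors.observe()
im=cv2.imread("pics/wrist1.png").astype(int)
m=((im[...,1]>im[...,2]+60)&(im[...,1]>im[...,0]+40)).astype(np.uint8);m[:190]=0;m[260:]=0
y,x=np.nonzero(m);print(x.mean(),y.mean(),len(x));print(onz("wrist",(x.mean(),y.mean()),150,s),onz("wrist",(275,221),150,s))
print("blocks",onz("wrist",(304,176),68,s),onz("wrist",(244,222),68,s), "rim shoulder",onz("wrist",(274,200),74,s))
print("foot L,R,T",onz("wrist",(228,190),10,s),onz("wrist",(322,190),10,s))
```

```text
275.26582278481015 223.63291139240508 158
[417.02645882 153.48588706 150.        ] [415.01874911 153.99794499 150.        ]
blocks [403.1293747  189.00459322  68.        ] [426.93351055 116.42096408  68.        ] rim shoulder [414.66488677 153.34252411  74.        ]
foot L,R,T [397.43305619 101.8372892   10.        ] [435.22664915 206.22156213  10.        ]
```

Gauge axis is at about (416,152) from the wrist view, the catch blocks and the two fixed views. The green top shows at (275,223). I'll descend around the grip and close.

```bash
python3 -m jog '[[0,1,2,32,0,0,0],[0,0,0,32,0,0,0],[0,0,0,32,0,0,0],[0,0,0,32,0,0,0],[0,0,0,0,0,0,0]]' 45; python3 -m jog '[[1,0,0,0,0,0,0],[1,0,0,0,0,0,0],[1,0,0,0,0,0,0],[1,0,0,0,0,0,0],[1,0,0,0,0,0,0]]'
python3 - <<'E'
from h import *
s=sensors.observe();print(s["wrist_force"],s["torque"])
a=optics.capture("scene")[150:270,120:240];b=optics.capture("side")[125:245,150:270]
cv2.imwrite("pics/g2.png",cv2.resize(np.hstack([a,b]),(800,400),interpolation=2))
E
```

```text
time_s: 2.42
position: [414.1, 152.8, 86.3]
orientation: [-0.003, 0.174, 0.985, -0.001]
wrist_force: [-0.2, 0.0, 0.2]
opening: 1.003
gripper_force: 0.0
time_s: 3.05
position: [416.7, 152.1, 88.6]
orientation: [0.0, 0.175, 0.985, 0.0]
wrist_force: [0.8, -1.5, -0.4]
opening: 0.503
gripper_force: 0.0
[ 0.81532968 -1.538711   -0.41902225] [ 0.01043471 -0.06831813 -0.00542511]
```

View pics/g2.png

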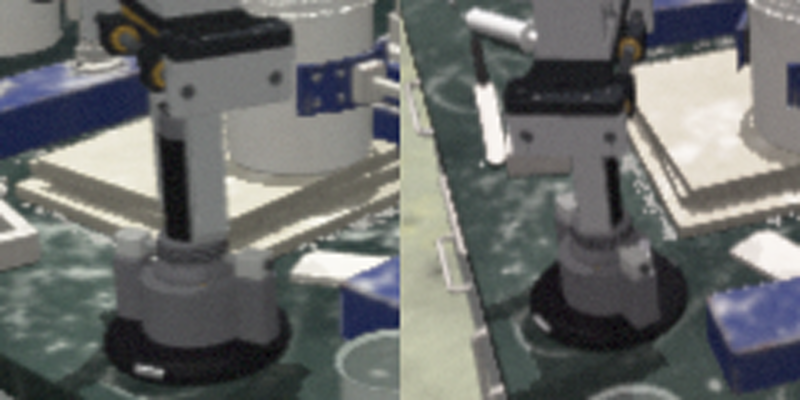

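The jaws straddle the grip just above the shoulder (crop (190,240)) and are still closing. I'll let them finish.

```bash
python3 -m jog '[[1,0,0,0,0,0,0],[1,0,0,0,0,0,0],[1,0,0,0,0,0,0],[1,0,0,0,0,0,0],[1,0,0,0,0,0,0]]'
```

```text
time_s: 3.78
position: [416.6, 152.1, 88.4]
orientation: [-0.0, 0.174, 0.985, 0.0]
wrist_force: [0.8, -0.5, -0.3]
opening: 0.315
gripper_force: 45.0
```

Closed on 30 mm with 45 N. Pulling straight up, slowly through the catches.

```bash
python3 -m jog '[[1,0,0,-3,0,0,0],[1,0,0,-4,0,0,0],[1,0,0,-4,0,0,0],[1,0,0,-4,0,0,0],[1,0,0,-10,0,0,0]]'; python3 -m jog '[[1,0,0,-20,0,0,0],[1,0,0,-25,0,0,0],[1,0,0,-25,0,0,0],[1,0,0,-15,0,0,0],[1,0,0,0,0,0,0]]'
python3 - <<'E'
from h import *
s=sensors.observe();print(s["position"],s["wrist_force"],s["torque"])
cv2.imwrite("pics/scene3.png",optics.capture("scene"));cv2.imwrite("pics/side3.png",optics.capture("side"))
a=cv2.imread("pics/scene3.png")[90:270,110:250];b=cv2.imread("pics/side3.png")[65:245,140:280]
cv2.imwrite("pics/g3.png",cv2.resize(np.hstack([a,b]),(800,514),interpolation=2))
E
```

```text
time_s: 4.4
position: [416.7, 152.1, 114.2]
orientation: [-0.0, 0.174, 0.985, -0.0]
wrist_force: [-0.1, 0.2, -3.7]
opening: 0.313
gripper_force: 45.0
time_s: 5.03
position: [417.5, 152.2, 199.9]
orientation: [0.001, 0.174, 0.985, 0.0]
wrist_force: [-0.4, -0.0, -2.3]
opening: 0.317
gripper_force: 45.0
[417.46679742 152.18621105 199.88112584] [-0.41166908 -0.04786193 -2.33252083] [0.01434805 0.0236369  0.0097043 ]
```

View pics/g3.png

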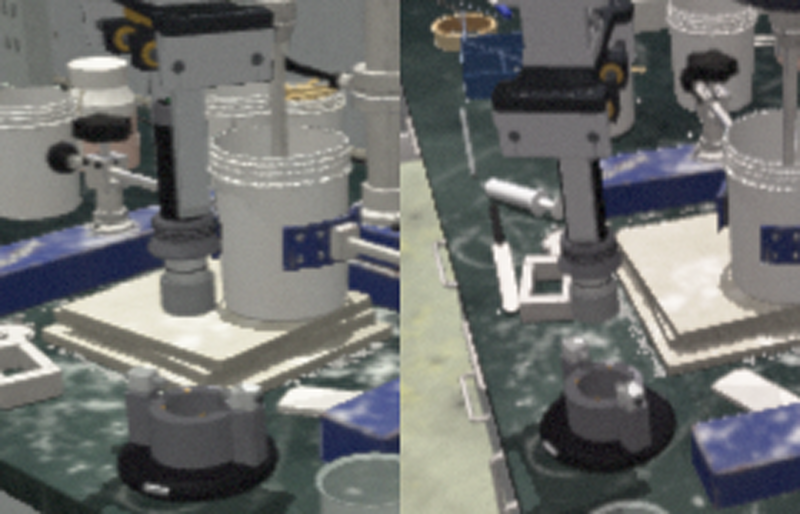

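The gauge is clear of the empty dock and upright, with its foot at about (190,305) in the crop. Carrying it over the circle.

```bash
python3 -m jog '[[1,-12,-22,0,0,0,0],[1,-24,-44,0,0,0,0],[1,-24,-44,0,0,0,0],[1,-24,-44,0,0,0,0],[1,-24,-44,0,0,0,0]]'; python3 -m jog '[[1,-24,-44,0,0,0,0],[1,-24,-44,0,0,0,0],[1,-16,-26,0,0,0,0],[1,-9,-16,25,0,0,0],[1,0,0,35,0,0,0]]';python3 -m jog '[[1,0,0,20,0,0,0],[1,0,0,0,0,0,0],[1,0,0,0,0,0,0]]'
python3 - <<'E'
from h import *
s=sensors.observe();print(s["position"],s["orientation"],s["wrist_force"],s["torque"])
for n in("scene","side","wrist"): cv2.imwrite(f"pics/{n}4.png",optics.capture(n))
a=cv2.imread("pics/scene4.png")[220:350,290:430];b=cv2.imread("pics/side4.png")[240:370,230:370]
cv2.imwrite("pics/g4.png",cv2.resize(np.hstack([a,b]),None,fx=2.857,fy=2.857,interpolation=2))
E
```

```text
time_s: 5.75
position: [449.3, -72.3, 197.1]
orientation: [-0.001, 0.175, 0.985, 0.0]
wrist_force: [1.1, -0.8, -4.0]
opening: 0.311
gripper_force: 45.0
time_s: 6.38
position: [474.0, -219.6, 137.3]
orientation: [0.0, 0.175, 0.984, -0.0]
wrist_force: [-0.2, 0.2, -3.0]
opening: 0.314
gripper_force: 45.0
time_s: 6.75
position: [474.1, -218.2, 118.8]
orientation: [0.0, 0.174, 0.985, -0.0]
wrist_force: [0.5, -0.6, -2.8]
opening: 0.317
gripper_force: 45.0
[ 474.11805183 -218.22688318  118.7890506 ] [ 1.29199915e-04  1.74429979e-01  9.84669569e-01 -7.62097731e-05] [ 0.49931414 -0.6124027  -2.7659617 ] [-0.03693788  0.01683308  0.01510048]
```

View pics/g4.png

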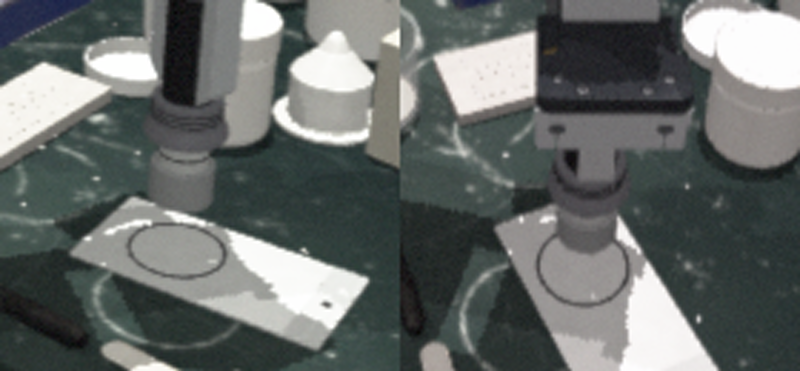

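Run:
```python
from h import *
k=2.857
S=lambda u,v:(290+u/k,220+v/k); D=lambda u,v:(230+(u-400)/k,240+v/k)
print("foot tri",tri("scene",S(182,191),"side",D(587,229)), onz("scene",S(182,191),38.4),onz("side",D(587,229),38.4))
print("circ",tri("scene",S(177.5,250),"side",D(583,269)),onz("scene",S(177.5,250),3),onz("side",D(583,269),3))
```

```text
foot tri (array([ 475.65399797, -218.62033042,   41.16303944]), np.float64(2.7645381102130346)) [ 480.64424795 -214.57451001   38.4       ] [ 476.46471814 -218.41827461   38.4       ]
circ (array([ 474.54642516, -219.44005896,    2.37613558]), np.float64(2.466270069591386)) [ 474.42075732 -218.38382652    3.        ] [ 474.29826197 -221.28020533    3.        ]
```

Foot and circle centres agree within about 2 mm in both views. Lowering close to contact (expected at TCP z ≈ 83).

```bash
python3 -m jog '[[1,0,0,16,0,0,0],[1,0,0,12,0,0,0],[1,0,0,3,0,0,0],[1,0,0,0,0,0,0],[1,0,0,0,0,0,0]]';python3 -m jog '[[1,0,0,1,0,0,0],[1,0,0,1,0,0,0],[1,0,0,0,0,0,0],[1,0,0,0,0,0,0]]';python3 -m jog '[[1,0,0,1,0,0,0],[1,0,0,1,0,0,0],[1,0,0,1,0,0,0],[1,0,0,0,0,0,0],[1,0,0,0,0,0,0]]'
```

```text
time_s: 7.52
position: [474.2, -218.4, 87.8]
orientation: [0.0, 0.175, 0.985, -0.0]
wrist_force: [-0.0, -0.6, -3.5]
opening: 0.313
gripper_force: 45.0
time_s: 8.02
position: [473.9, -218.1, 85.5]
orientation: [0.0, 0.174, 0.985, -0.0]
wrist_force: [-0.7, 0.0, -2.9]
opening: 0.313
gripper_force: 45.0
time_s: 8.65
position: [474.0, -218.1, 82.7]
orientation: [0.0, 0.174, 0.985, -0.0]
wrist_force: [0.0, 0.8, 1.8]
opening: 0.313
gripper_force: 45.0
```

```bash
python3 -m jog '[[1,0,0,1,0,0,0],[1,0,0,1,0,0,0],[1,0,0,1,0,0,0],[1,0,0,0,0,0,0],[1,0,0,0,0,0,0]]';python3 -m jog '[[1,0,0,1,0,0,0],[1,0,0,1,0,0,0],[1,0,0,1,0,0,0],[1,0,0,0,0,0,0],[1,0,0,0,0,0,0]]'
python3 - <<'E'
from h import *
F=[]
P=[]
for i in range(8):
    s=sensors.observe();F.append(s["wrist_force"]);P.append(s["position"])
    im=optics.capture(("scene","side")[i%2]);cv2.imwrite(f"pics/e{i%2}.png",im)
print(np.mean(F,0),np.mean(P,0),s["orientation"])
a=cv2.imread("pics/e0.png")[240:330,300:400];b=cv2.imread("pics/e1.png")[270:360,245:345]
cv2.imwrite("pics/g5.png",cv2.resize(np.hstack([a,b]),None,fx=4,fy=4,interpolation=2))
E
```

```text
time_s: 9.28
position: [474.0, -218.2, 79.6]
orientation: [0.0, 0.174, 0.985, -0.0]
wrist_force: [-1.3, 0.7, 3.4]
opening: 0.314
gripper_force: 45.0
time_s: 9.9
position: [474.0, -218.2, 76.7]
orientation: [0.0, 0.174, 0.985, -0.0]
wrist_force: [-2.0, 1.7, 5.4]
opening: 0.312
gripper_force: 45.0
[-1.94549118  1.27057449  5.5276304 ] [ 474.02705902 -218.19976452   76.68264713] [ 8.91972156e-05  1.74491540e-01  9.84658669e-01 -3.07751928e-05]
```

View pics/g5.png

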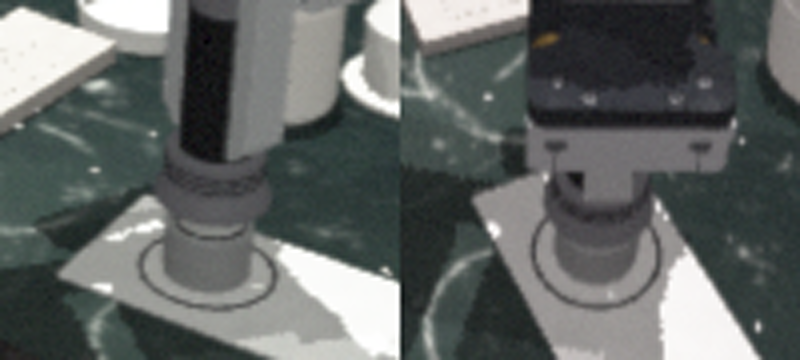

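The black line sits at the sleeve's upper edge (scene crop (210,235)). The foot is inside the circle, with centres within about 2 mm. The force of about 8.5 N and TCP z 76.7 both give roughly 7 mm, so I'm handing in.

```bash
python3 -c "
from workcell import r
print(r.finish_job())"
```

```text
the job is handed in; nothing more can be done
None
```

I handed the job in with the gauge still gripped and standing upright inside the circle, its sleeve pressed in about 7 mm (about 8.5 N on the panel); no verdict came back.

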